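# Raise the sash of the bench extraction cabinet to its working height

### The arm

A 6-joint arm with a two-finger parallel gripper is mounted at the origin on the work surface. World frame = base frame: x ahead of the robot, y to its left, z up, the work surface at z = 0. Lengths are in m, angles in rad, forces in N, time in s.
With the tool pointing down it reaches from about 0.35 to 0.775 m from the base axis. Payload 7.3 kg.
Tool frame: the origin (TCP) lies between the finger pads; the fingertips stand robot.tcp_to_tips ahead of it and the grasp point (between the pads) lies 2 mm behind it (robot.tcp_to_tips is the distance from the TCP to the fingertips, in m); y points along the fingers, x is the direction in which the jaws open and shut, and the axes are right-handed (so a half turn about y gives the same grasp; the last joint's range is limited). The gripper opens to 92 mm and grips with 3 to 60 N. Pads are 19 mm wide; open, the fingers measure 130 mm over their backs; the gripper's body (75 mm by 190 mm) begins 47 mm behind the grasp point.
Start: joints at [-1.342, 0.342, 1.524, -0, 1.275, -0.146], TCP at [0.192, -0.489, 0.244] pointing down, gripper open.
Joint ranges: [-2.53, 2.53], [-0.77, 2.02], [0.04, 2.7], [-1, 4.14], [0.28, 2.66], [-3.11, 3.11]. Speed limits (rad/s): [2.57, 2.57, 3.14, 3.14, 3.14, 3.14].

### API

Orientations are given as [roll, pitch, yaw] about the fixed x, y, z axes, in that order (R = Rz(yaw) Ry(pitch) Rx(roll)).
In Python, from cell import status, read_camera, get_calibration, robot gives the robot as it stands.
- The arm moves only by the shell command python3 -m creep 'ROWS' [FORCE]. ROWS is JSON, a list of rows, each an object of numbers: "dx", "dy", "dz": the shift along the tool's x, y, z in m; "rx", "ry", "rz": the turn, a rotation vector about the tool's x, y, z in rad; "gripper": the opening, from 0 (shut) to 1 (fully open). A call has 1 to 20 rows; each row is the pose to reach, as a shift and turn from the pose commanded when the call began, along the tool's axes at that moment; what a row does not reach only later rows make up. A row lasts 1/8 s, in which the tool goes at most 62.5 mm and 10.7 degrees, less where a joint would pass 70% of its speed; a pose out of reach is approached as far as the arm can. A call with a gripper value outside its range is refused whole. The fingers move at their own pace and stop on an object; FORCE is the grip in N (left out, the last holds). Time passes only in rows, so rows that repeat a pose let the fingers close. It gives the time, the measured TCP pose, the force and the opening at its end, in the units of the state.
- status.observe(): the state, without advancing time (a new reading comes with each control period).
- read_camera(name): name is "side" or "top"; returns (picture, depth): 384x512x3 uint8, red, green, blue; 384x512 float32, m along the optical axis (not along the pixel's ray), 0 where there is no reading.
- get_calibration(name): a dict with "fx", "fy", "cx", "cy" (pixels), "D" ([k1, k2, p1, p2, k3] as OpenCV has them; the pictures are not rectified), "xyz" and "rotation" of the camera in the world. Camera axes: x right, y down, z forward; pixel columns grow to the right and rows downward; lengths in m; the calibration is good to about 2 mm. A picture is of the moment at which its call begins. get_calibration takes no time and is no camera call.
- robot.hand_in(): hands the job in, once; it reports no verdict.
The state is a dict: "time": time; "qpos": joint angles; "qvel": joint speeds; "joint_efforts": joint torques, N m; "tool_pos": TCP position; "tool_rot": TCP orientation; "contact_force": force on the tool from outside, world axes, zero at the start; "torque": the same for the moment, N m; "opening": finger opening in m.
Only numpy, scipy, OpenCV 4.12 (cv2) and the standard library are available. Lean on these libraries where they do the work, as an engineer would, in place of code of your own. Each camera call takes 0.05 s, during which the arm holds its last target.

### The job

Open the bench extraction cabinet to its working height: put the fingertips beneath the lip along the bottom of its sliding window and gently push the window up until the lip is level with the pointer clamped on the far post, then let go and draw back clear. The window is counterweighted and stays where it is left; only push it from below, do not grip the lip, and do not run it well past the pointer. Leave the jars and tools on the bench where they are.

Things in the scene. Friction and masses are not known exactly. Their poses are not given: they have to be found in the camera images.
- cabinet: Extraction cabinet, fixed on the bench at the robot's left, window facing right: grey tray and top, aluminium posts, clear sides and back; 400 wide (its y), 240 deep (its x), 520 high. Origin at the centre of its underside; +x from the window into the cabinet, -y roughly away from the robot, z up. Front of tray (30 high) and posts at x = -120, of the window at x = -103; posts at y = +-160 to +-200.
- sash (a joint): Height of the sliding window above fully closed, m (0 to 0.235, upward; stop at 0.235; starts partly open). It is balanced by weights in the posts: it stays where it is left, neither springs nor falls, and takes 1.5 to 4 N to move either way. The lip rises as much as this value.
- lip_edge (a point): Middle of the front edge of the lip, half-way up its thickness. The lip is a level aluminium ledge along the window's bottom, part of the window: 290 long (cabinet's y), projecting 42 from the window towards the robot, 5 thick with a rounded nose 8 thick (4 above and below this point). Free space beneath it down to the bench, in front of the tray. Axes as the cabinet's.
- mark (a point): Tip of the height pointer: a level black blade, 4 thick, on a fixed black clamp (34 high, brass thumbscrew) on the front of the post farther from the robot, just beyond the lip's end. Half-way up the blade: the window is at working height when lip_edge is at this height. lip_edge starts 45 to 166 lower.
- jar_tall: Bystander: lidded glass jar of screws, 72 in diameter, 115 high, loose on the bench in front of the cabinet; origin at the centre of its underside.
- jar_low: Bystander: open glass jar of screws, 68 in diameter, 85 high, loose; origin at the centre of its underside.
- screwdriver: Bystander: screwdriver with blue handle, 190 long, lying loose on the bench along its own x, under 40 high.
- pliers: Bystander: combination pliers lying loose on the bench, 150 long along their own x, 45 wide, 16 high; origin at the pivot, on the bench.

How it is judged:
On the way:
1. the fingers push up on the lip from beneath and the window rises (contact force between the fingers and sash above 0.5 N and velocity of joint sash above 0.004 m/s and z of the grasp point in the frame of lip_edge below 0 m), for 0.2 s.
At the end, for the whole second after the job is handed in: The lip's front edge is within 10 mm of the pointer's height and at rest, and no jar or tool has moved more than 30 mm (z of lip_edge in the frame of mark between -0.01 and 0.01 m and velocity of joint sash between -0.003 and 0.003 m/s and distance of each of jar_tall, jar_low, screwdriver, pliers from where it was at the start of the episode below 0.03 m); the robot touches nothing.
It fails at once if the window is run more than 25 mm past the pointer (z of lip_edge in the frame of mark above 0.025 m).
It fails at once if the lip is gripped or rammed (over 30 N) (contact force between the fingers and sash above 30 N).
It fails at once if a jar or tool is lifted, carried or knocked away (over 30 mm) (distance of any of jar_tall, jar_low, screwdriver, pliers from where it was at the start of the episode above 0.03 m).
It also fails if it takes over 38 s, if anything falls off the work surface, if the arm or the gripper's body presses on something with over 40 N, if the wrist force passes 120 N, or if a joint passes its speed limit or range.

## Working session

There is one attempt and no reset: what is moved stays moved. The work goes in short steps, Python scripts to look and compute and a shell command to move; the robot and the scene stay as the last step left them, time stands still between calls to the robot, and variables do not carry over. Pictures are saved under pics/ and viewed, and the job is handed in when it is done.

```bash
mkdir -p pics; ls
cat > h.py <<'E'
import numpy as np, cv2
from cell import status, read_camera, get_calibration, robot
def grab(name,tag):
    p,d=read_camera(name); cv2.imwrite(f'pics/{tag}.png',p[:,:,::-1]); np.savez(f'{tag}.npz',p=p,d=d); return p,d
def R_(c):
    r=np.array(c['rotation'],float)
    if r.shape==(3,3): return r
    from scipy.spatial.transform import Rotation as Ro
    return Ro.from_euler('xyz',r).as_matrix()
def ray(c,u,v):
    K=np.array([[c['fx'],0,c['cx']],[0,c['fy'],c['cy']],[0,0,1]])
    q=cv2.undistortPoints(np.array([[[u,v]]],float),K,np.array(c['D'],float))[0,0]
    return np.array([q[0],q[1],1.])
def world(c,u,v,z): return np.array(c['xyz'])+R_(c)@(ray(c,u,v)*z)
def cloud(c,d):
    K=np.array([[c['fx'],0,c['cx']],[0,c['fy'],c['cy']],[0,0,1]])
    H,W=d.shape; uv=np.stack(np.meshgrid(np.arange(W),np.arange(H)),-1).reshape(-1,1,2).astype(float)
    q=cv2.undistortPoints(uv,K,np.array(c['D'],float)).reshape(H,W,2)
    P=np.dstack([q,np.ones((H,W))])*d[...,None]
    return P@R_(c).T+np.array(c['xyz'])
E
python3 - <<'E'
from h import *
for n in('side','top'):
    grab(n,n+'0'); print(n,get_calibration(n))
print(status.observe(), robot.tcp_to_tips)
E
```

```text
pics
side {'fx': 473.2869727423601, 'fy': 473.2869727423601, 'cx': 254.32927471284358, 'cy': 184.01436165614905, 'D': array([-0.13267705,  0.        ,  0.        ,  0.        ,  0.        ]), 'xyz': array([0.57248783, 0.48262146, 1.17949812]), 'rotation': array([-2.7982138 ,  0.00854271,  3.12561493])}
top {'fx': 441.73763306388315, 'fy': 441.73763306388315, 'cx': 262.11797116043806, 'cy': 194.76421155352494, 'D': array([0.00260053, 0.        , 0.        , 0.        , 0.        ]), 'xyz': array([0.50698541, 0.11455706, 1.16480667]), 'rotation': array([-3.05179348,  0.00890871, -1.56218965])}
{'time': 0.1, 'qpos': array([-1.34195196e+00,  3.42647105e-01,  1.52486850e+00, -1.81194915e-05,
        1.27538123e+00, -1.46023880e-01]), 'qvel': array([ 0.00036266, -0.00080556, -0.00398419,  0.00040511,  0.00081359,
       -0.00063255]), 'joint_efforts': array([ 1.39230200e-03, -4.32006133e+01, -2.44694495e+01,  7.19041144e-02,
        5.25509776e-02, -4.88398518e-05]), 'tool_pos': array([ 0.19216141, -0.4882335 ,  0.24313602]), 'tool_rot': array([-1.57062370e+00,  1.29282258e-03, -1.19592268e+00]), 'contact_force': array([-0.50257636,  0.53700552,  0.05439895]), 'torque': array([ 0.0009042 ,  0.0585884 , -0.02365254]), 'opening': 0.09145439435595204} 0.017
```

View pics/side0.png

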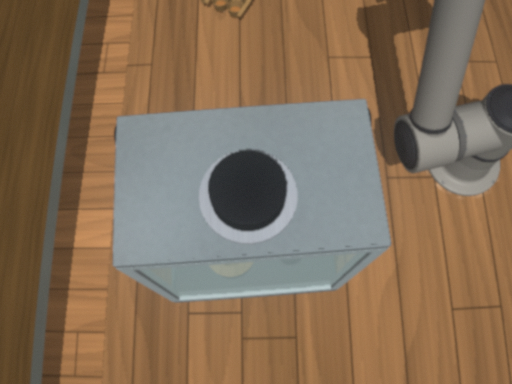

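View pics/top0.png

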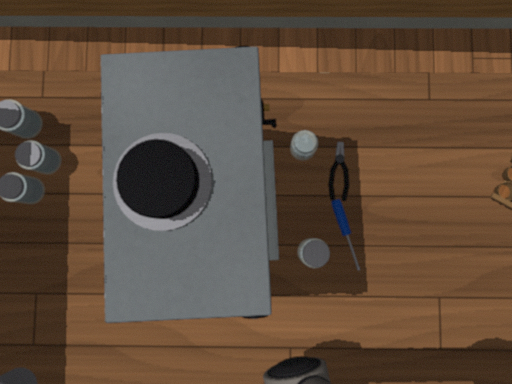

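The top view shows the lip strip at columns 265–277, rows 140–260, the clamp and pointer near (268,122), the jars at (304,145) and (314,253), and the tools at columns 330–358. The side view only shows the cabinet's back.

Run:
```python
from h import *
np.set_printoptions(precision=3,suppress=True,linewidth=180)
c=get_calibration('top'); f=np.load('top0.npz'); d=f['d'];p=f['p']; P=cloud(c,d)
print('bench',P[300,400],P[100,400])
for u,v in [(103,57),(257,50),(268,312),(107,318)]: print('cab',P[v,u])
for v in (145,160,180,200,220,240,255):
    print(v,[tuple(P[v,u].round(3)) for u in range(264,281,2)])
print('mark')
for v in range(96,132,2):
    print(v,[tuple((P[v,u]*1000).astype(int)) for u in range(258,278,2)])
for u,v in [(304,137),(304,145),(304,153),(314,253),(340,145),(340,180),(342,215),(358,268)]: print(u,v,P[v,u])
x=cv2.resize(p[80:330,240:380],None,fx=4,fy=2.4*4/2.4*0.6,interpolation=cv2.INTER_CUBIC)
cv2.imwrite('pics/z1.png',cv2.convertScaleAbs(cv2.resize(p[90:280,245:375],None,fx=3.1,fy=3.1,interpolation=cv2.INTER_CUBIC)[:,:,::-1],alpha=1.8))
```

```text
bench [ 0.342 -0.232  0.003] [ 0.872 -0.244 -0.003]
cab [0.772 0.363 0.52 ]
cab [0.785 0.13  0.519]
cab [0.397 0.111 0.522]
cab [0.386 0.342 0.52 ]
145 [(np.float64(0.725), np.float64(0.121), np.float64(0.1)), (np.float64(0.725), np.float64(0.116), np.float64(0.101)), (np.float64(0.726), np.float64(0.112), np.float64(0.097)), (np.float64(0.725), np.float64(0.107), np.float64(0.099)), (np.float64(0.507), np.float64(0.115), np.float64(1.165)), (np.float64(0.745), np.float64(0.095), np.float64(0.001)), (np.float64(0.746), np.float64(0.09), np.float64(-0.001)), (np.float64(0.745), np.float64(0.085), np.float64(0.002)), (np.float64(0.746), np.float64(0.079), np.float64(0.0))]
160 [(np.float64(0.616), np.float64(0.118), np.float64(0.52)), (np.float64(0.688), np.float64(0.116), np.float64(0.099)), (np.float64(0.688), np.float64(0.111), np.float64(0.099)), (np.float64(0.688), np.float64(0.106), np.float64(0.101)), (np.float64(0.689), np.float64(0.101), np.float64(0.097)), (np.float64(0.705), np.float64(0.095), np.float64(0.0)), (np.float64(0.705), np.float64(0.09), np.float64(-0.0)), (np.flo
[... 10676 characters left out ...]
))]
130 [(np.int64(661), np.int64(127), np.int64(521)), (np.int64(661), np.int64(124), np.int64(519)), (np.int64(661), np.int64(121), np.int64(518)), (np.int64(786), np.int64(122), np.int64(-2)), (np.int64(786), np.int64(116), np.int64(0)), (np.int64(786), np.int64(111), np.int64(1)), (np.int64(785), np.int64(106), np.int64(2)), (np.int64(787), np.int64(100), np.int64(-2)), (np.int64(785), np.int64(95), np.int64(2)), (np.int64(786), np.int64(90), np.int64(0))]
304 137 [0.749 0.022 0.084]
304 145 [0.728 0.022 0.086]
304 153 [0.71  0.021 0.075]
314 253 [0.465 0.002 0.118]
340 145 [ 0.743 -0.078  0.018]
340 180 [ 0.652 -0.08   0.002]
342 215 [ 0.559 -0.08   0.028]
358 268 [ 0.423 -0.122  0.015]
```

View pics/z1.png

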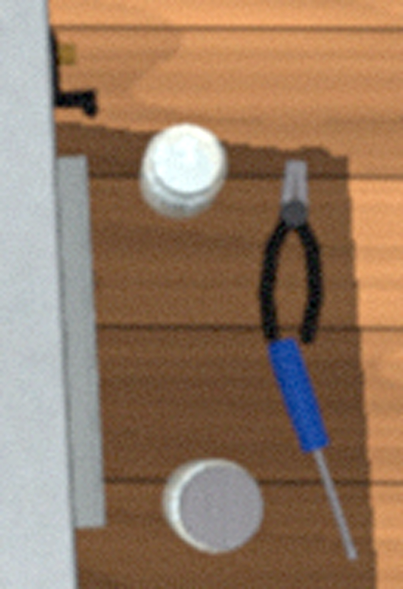

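The lip top is at about z=0.099 and the pointer blade top at about 0.233, so the rise is about 0.134 m. The gap between the jars is about 0.19 m, so I need to know the gripper body's footprint. I'll refine the measurements, then pre-pose the gripper in the camera's view.

```bash
cat >> h.py <<'E'
from scipy.spatial.transform import Rotation as Ro
def rel(pos,rpy,p0=None,r0=None):
    s=status.observe(); p0=s['tool_pos'] if p0 is None else p0; r0=s['tool_rot'] if r0 is None else r0
    R0=Ro.from_euler('xyz',r0); d=R0.inv().apply(np.array(pos)-p0); w=(R0.inv()*Ro.from_euler('xyz',rpy)).as_rotvec()
    print('d',d.round(4),'r',w.round(4))
def lip(P):
    m=(P[...,0]>.44)&(P[...,0]<.74)&(P[...,1]>.075)&(P[...,1]<.125)&(P[...,2]>.06)&(P[...,2]<.4)
    m[:135]=False; return P[m]
E
python3 - <<'E'
from h import *
np.set_printoptions(precision=4,suppress=True,linewidth=150)
c=get_calibration('top'); f=np.load('top0.npz'); P=cloud(c,f['d'])
L=lip(P); print('lip z',np.median(L[:,2]),L[:,2].mean(),len(L),'x',L[:,0].min(),L[:,0].max())
# front edge per x
xs=np.arange(.47,.72,.02); e=[np.percentile(L[abs(L[:,0]-x)<.01][:,1],3) for x in xs]
k=np.polyfit(xs,e,1); print('front edge y=',k,'yaw',np.arctan(k[0]))
B=P[120:128,262:279].reshape(-1,3); B=B[(B[:,2]>.222)&(B[:,2]<.242)&(B[:,1]<.112)]; print('blade',np.median(B[:,2]),B[:,2].mean(),B[:,2].std(),len(B))
b=P[280:340,330:480,2]; print('bench',np.median(b)); t=P[250:300,130:240,2]; print('cab top',np.median(t))
for n,(x,y,r,h) in dict(low=(.728,.022,.06,.03),tall=(.465,.0,.06,.04)).items():
    Q=P[(np.hypot(P[...,0]-x,P[...,1]-y)<r)&(P[...,2]>h)&(P[...,1]<.07)]
    T=Q[Q[:,2]>np.percentile(Q[:,2],95)-.012]
    print(n,'ztop',np.percentile(Q[:,2],95),'x',T[:,0].min(),T[:,0].max(),'y',T[:,1].min(),T[:,1].max(),'all',Q[:,0].min(),Q[:,0].max())
rel([.57,-.2,.32],[0,0,.05])
E
```

```text
lip z 0.0987043678212649 0.09886139049368972 1163 x 0.4487375524144024 0.7382399669998573
front edge y= [0.0586 0.0579] yaw 0.0585102926085999
blade 0.23257236916493057 0.23263869168834506 0.0020643089273637678 52
bench 0.0009396073650619341
cab top 0.5206609835373739
low ztop 0.0879563814444092 x 0.7102572461686535 0.7648618811922614 y -0.00806588131310712 0.046571455985077934 all 0.7052931378484023 0.7717234144975418
tall ztop 0.12272210359518254 x 0.4344433262959019 0.49525505212020543 y -0.03369319379520866 0.027727214337411307 all 0.4302340049664277 0.49971595797998997
d [-0.13   -0.0766  0.4572] r [ 1.3446 -0.9673  0.9657]
```

```bash
python3 -m creep '[{"dx":-0.04,"dy":-0.06,"dz":0.15,"gripper":0},{"dx":-0.08,"dy":-0.077,"dz":0.3,"gripper":0},{"dx":-0.1,"dy":-0.077,"dz":0.38,"rx":0.27,"ry":-0.19,"rz":0.19,"gripper":0},{"dx":-0.13,"dy":-0.077,"dz":0.457,"rx":0.4,"ry":-0.29,"rz":0.29,"gripper":0},{"dx":-0.13,"dy":-0.077,"dz":0.457,"rx":0.6,"ry":-0.43,"rz":0.43,"gripper":0},{"dx":-0.13,"dy":-0.077,"dz":0.457,"rx":0.8,"ry":-0.58,"rz":0.58,"gripper":0},{"dx":-0.13,"dy":-0.077,"dz":0.457,"rx":1.0,"ry":-0.72,"rz":0.72,"gripper":0},{"dx":-0.13,"dy":-0.077,"dz":0.457,"rx":1.2,"ry":-0.86,"rz":0.86,"gripper":0},{"dx":-0.13,"dy":-0.077,"dz":0.457,"rx":1.345,"ry":-0.967,"rz":0.966,"gripper":0},{"dx":-0.13,"dy":-0.077,"dz":0.457,"rx":1.345,"ry":-0.967,"rz":0.966,"gripper":0},{"dx":-0.13,"dy":-0.077,"dz":0.457,"rx":1.345,"ry":-0.967,"rz":0.966,"gripper":0},{"dx":-0.13,"dy":-0.077,"dz":0.457,"rx":1.345,"ry":-0.967,"rz":0.966,"gripper":0},{"dx":-0.13,"dy":-0.077,"dz":0.457,"rx":1.345,"ry":-0.967,"rz":0.966,"gripper":0},{"dx":-0.13,"dy":-0.077,"dz":0.457,"rx":1.345,"ry":-0.967,"rz":0.966,"gripper":0},{"dx":-0.13,"dy":-0.077,"dz":0.457,"rx":1.345,"ry":-0.967,"rz":0.966,"gripper":0},{"dx":-0.13,"dy":-0.077,"dz":0.457,"rx":1.345,"ry":-0.967,"rz":0.966,"gripper":0}]'
python3 - <<'E'
from h import *
grab('top','top1'); s=status.observe(); print(s['qpos'].round(3),s['tool_pos'],s['tool_rot'])
E
```

```text
[-1.342  0.343  1.525 -0.     1.275 -0.146] [ 0.192132   -0.4883098   0.24321589] [-1.57064998e+00  1.09145710e-03 -1.19605033e+00]invalid input at $[0]: expected keys dx, dy, dz, rx, ry, rz, gripper
```

```bash
python3 -m creep '[{"dx":-0.04,"dy":-0.06,"dz":0.15,"rx":0,"ry":0,"rz":0,"gripper":0},{"dx":-0.08,"dy":-0.077,"dz":0.3,"rx":0,"ry":0,"rz":0,"gripper":0},{"dx":-0.1,"dy":-0.077,"dz":0.38,"rx":0.27,"ry":-0.19,"rz":0.19,"gripper":0},{"dx":-0.13,"dy":-0.077,"dz":0.457,"rx":0.4,"ry":-0.29,"rz":0.29,"gripper":0},{"dx":-0.13,"dy":-0.077,"dz":0.457,"rx":0.6,"ry":-0.43,"rz":0.43,"gripper":0},{"dx":-0.13,"dy":-0.077,"dz":0.457,"rx":0.8,"ry":-0.58,"rz":0.58,"gripper":0},{"dx":-0.13,"dy":-0.077,"dz":0.457,"rx":1.0,"ry":-0.72,"rz":0.72,"gripper":0},{"dx":-0.13,"dy":-0.077,"dz":0.457,"rx":1.2,"ry":-0.86,"rz":0.86,"gripper":0},{"dx":-0.13,"dy":-0.077,"dz":0.457,"rx":1.345,"ry":-0.967,"rz":0.966,"gripper":0},{"dx":-0.13,"dy":-0.077,"dz":0.457,"rx":1.345,"ry":-0.967,"rz":0.966,"gripper":0},{"dx":-0.13,"dy":-0.077,"dz":0.457,"rx":1.345,"ry":-0.967,"rz":0.966,"gripper":0},{"dx":-0.13,"dy":-0.077,"dz":0.457,"rx":1.345,"ry":-0.967,"rz":0.966,"gripper":0},{"dx":-0.13,"dy":-0.077,"dz":0.457,"rx":1.345,"ry":-0.967,"rz":0.966,"gripper":0},{"dx":-0.13,"dy":-0.077,"dz":0.457,"rx":1.345,"ry":-0.967,"rz":0.966,"gripper":0},{"dx":-0.13,"dy":-0.077,"dz":0.457,"rx":1.345,"ry":-0.967,"rz":0.966,"gripper":0},{"dx":-0.13,"dy":-0.077,"dz":0.457,"rx":1.345,"ry":-0.967,"rz":0.966,"gripper":0}]'
python3 - <<'E'
from h import *
grab('top','top1'); s=status.observe(); print(s['qpos'].round(3),s['tool_pos'],s['tool_rot'])
E
```

```text
time: 2.15
tool_pos: [0.5697, -0.2003, 0.3222]
tool_rot: [-0.004, -0.001, 0.049]
contact_force: [-0.3, 0.2, 0.5]
opening: 0.0007
[-0.808  0.998  0.923  1.189  2.359 -0.514] [ 0.56968567 -0.20033673  0.32198257] [-0.00334018 -0.00128968  0.04908507]
```

View pics/top1.png

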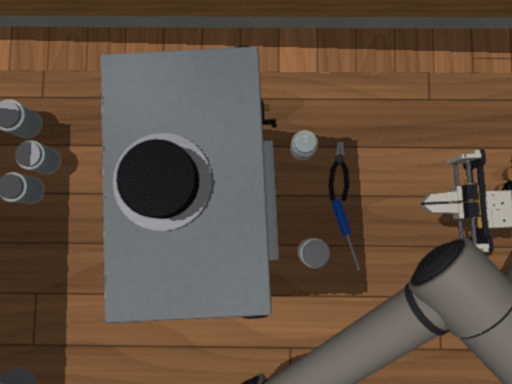

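The gripper lies horizontal and points at the cabinet: fingertips at (423,203), crossbar at columns 460–492 and rows 148–252. I'll measure its extents relative to the TCP.

Run:
```python
from h import *
np.set_printoptions(precision=4,suppress=True,linewidth=150)
c=get_calibration('top'); f=np.load('top1.npz'); P=cloud(c,f['d'])
s=status.observe(); R=Ro.from_euler('xyz',s['tool_rot'])
sub=P[130:260,415:512].reshape(-1,3); Q=R.inv().apply(sub-s['tool_pos']); Q=Q[abs(Q[:,2])<.12]
for y in np.arange(.02,-.2,-.01):
    q=Q[(Q[:,1]<y)&(Q[:,1]>y-.01)]
    if len(q): print(round(y,3),len(q),'x',np.percentile(q[:,0],1).round(3),np.percentile(q[:,0],99).round(3),'ztop',np.percentile(q[:,2],97).round(3))
```

```text
0.02 78 x -0.01 0.011 ztop 0.014
0.01 118 x -0.017 0.016 ztop 0.014
0.0 100 x -0.018 0.018 ztop 0.014
-0.01 114 x -0.018 0.018 ztop 0.014
-0.02 104 x -0.019 0.019 ztop 0.014
-0.03 104 x -0.019 0.019 ztop 0.014
-0.04 291 x -0.029 0.087 ztop 0.032
-0.05 606 x -0.072 0.084 ztop 0.039
-0.06 498 x -0.083 0.086 ztop 0.039
-0.07 289 x -0.092 0.093 ztop 0.039
-0.08 874 x -0.091 0.091 ztop 0.038
-0.09 236 x -0.086 0.081 ztop 0.036
-0.1 188 x -0.049 0.016 ztop 0.029
-0.11 180 x -0.049 0.015 ztop 0.028
-0.12 193 x -0.049 0.016 ztop 0.026
-0.13 153 x -0.049 0.017 ztop 0.026
-0.14 64 x 0.02 0.037 ztop 0.009
-0.15 16 x 0.022 0.034 ztop -0.005
```

Run:
```python
from h import *
rel([.602,.05,.25],[-.3,0,.053])
```

```text
d [ 0.0445  0.2487 -0.0712] r [-0.2967  0.0007  0.0041]
```

```bash
python3 -m creep '[{"dx":0.02,"dy":0.05,"dz":0,"rx":-0.1,"ry":0,"rz":0.004,"gripper":0},{"dx":0.03,"dy":0.1,"dz":0,"rx":-0.2,"ry":0,"rz":0.004,"gripper":0},{"dx":0.044,"dy":0.15,"dz":-0.02,"rx":-0.297,"ry":0,"rz":0.004,"gripper":0},{"dx":0.044,"dy":0.2,"dz":-0.04,"rx":-0.297,"ry":0,"rz":0.004,"gripper":0},{"dx":0.044,"dy":0.249,"dz":-0.071,"rx":-0.297,"ry":0,"rz":0.004,"gripper":0},{"dx":0.044,"dy":0.249,"dz":-0.071,"rx":-0.297,"ry":0,"rz":0.004,"gripper":0},{"dx":0.044,"dy":0.249,"dz":-0.071,"rx":-0.297,"ry":0,"rz":0.004,"gripper":0},{"dx":0.044,"dy":0.249,"dz":-0.071,"rx":-0.297,"ry":0,"rz":0.004,"gripper":0}]'
python3 - <<'E'
from h import *
grab('top','top2'); s=status.observe(); print(s['qpos'].round(3),s['tool_pos'],s['tool_rot'])
rel([.602,.05,.06],[-.3,0,.053])
E
```

```text
time: 3.2
tool_pos: [0.602, 0.0491, 0.2503]
tool_rot: [-0.299, -0.002, 0.052]
contact_force: [-0.2, -0.6, -0.7]
opening: 0.0004
[-0.484  0.79   1.339  1.017  1.832 -0.717] [0.60195631 0.0490891  0.25014661] [-0.29892631 -0.00132091  0.05202662]
d [-0.0002  0.0569 -0.1814] r [-0.0011  0.001   0.0013]
```

View pics/top2.png

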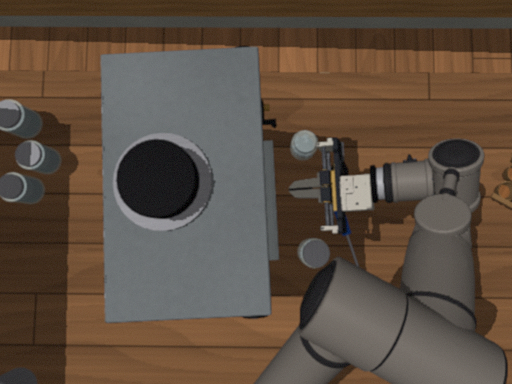

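The gripper points at the lip between the jars, with fingertips at (290,187), crossbar rows 138–232 and jars at (304,145) and (314,253). Next I'll check the descent path and the crossbar's lateral clearance to the jars.

Run:
```python
from h import *
np.set_printoptions(precision=3,suppress=True)
c=get_calibration('top'); f=np.load('top2.npz'); P=cloud(c,f['d'])
for u,v in [(350,300),(318,300),(440,280),(455,155),(445,215),(300,340),(405,180)]: print(u,v,P[v,u])
B=P[130:240,315:350].reshape(-1,3); B=B[(B[:,2]>.2)]; print('bar x',np.percentile(B[:,0],[0.5,99.5]),'y',np.percentile(B[:,1],[1,99]))
```

```text
350 300 [0.431 0.015 0.634]
318 300 [0.429 0.051 0.622]
440 280 [ 0.447 -0.124  0.549]
455 155 [ 0.648 -0.214  0.4  ]
445 215 [ 0.54  -0.167  0.467]
300 340 [0.364 0.067 0.545]
405 180 [ 0.61  -0.142  0.351]
bar x [0.507 0.698] y [-0.047  0.016]
```

```bash
python3 -m creep '[{"dx":0,"dy":0.015,"dz":-0.05,"rx":0,"ry":0,"rz":0,"gripper":0},{"dx":0,"dy":0.03,"dz":-0.1,"rx":0,"ry":0,"rz":0,"gripper":0},{"dx":0,"dy":0.038,"dz":-0.12,"rx":0,"ry":0,"rz":0,"gripper":0},{"dx":0,"dy":0.043,"dz":-0.14,"rx":0,"ry":0,"rz":0,"gripper":0},{"dx":0,"dy":0.05,"dz":-0.16,"rx":0,"ry":0,"rz":0,"gripper":0},{"dx":0,"dy":0.056,"dz":-0.181,"rx":0,"ry":0,"rz":0,"gripper":0},{"dx":0,"dy":0.056,"dz":-0.181,"rx":0,"ry":0,"rz":0,"gripper":0},{"dx":0,"dy":0.056,"dz":-0.181,"rx":0,"ry":0,"rz":0,"gripper":0}]'
python3 - <<'E'
from h import *
np.set_printoptions(precision=3,suppress=True)
grab('top','top3'); s=status.observe(); print(s['qpos'].round(3),s['tool_pos'],s['tool_rot'],s['contact_force'])
c=get_calibration('top'); f=np.load('top3.npz'); P=cloud(c,f['d'])
for u,v in [(350,300),(310,300)]: print(u,v,P[v,u])
rel([.602,.105,.06],[-.3,0,.053])
E
```

```text
time: 4.25
tool_pos: [0.6016, 0.0509, 0.0605]
tool_rot: [-0.298, -0.0, 0.054]
contact_force: [0.0, -0.0, -0.9]
opening: 0.0008
[-0.482  1.068  1.361  0.972  1.667 -0.971] [0.602 0.051 0.061] [-0.298 -0.001  0.054] [-0.488 -1.114  0.176]
350 300 [ 0.408 -0.015  0.475]
310 300 [0.402 0.043 0.439]
d [0.003 0.052 0.015] r [-0.002  0.001 -0.001]
```

View pics/top3.png

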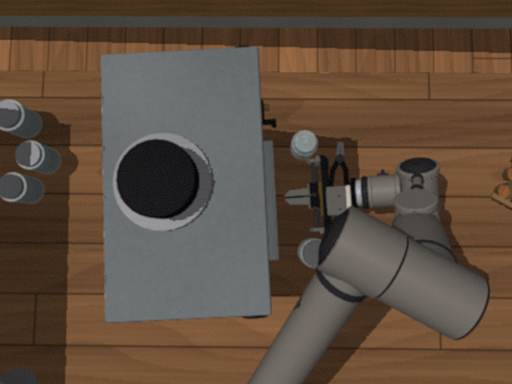

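No contact, and the crossbar sits between the jars. I'll go forward under the lip, with the tips about 18 mm past the nose.

```bash
python3 -m creep '[{"dx":0.001,"dy":0.01,"dz":0.003,"rx":0,"ry":0,"rz":0,"gripper":0},{"dx":0.002,"dy":0.02,"dz":0.006,"rx":0,"ry":0,"rz":0,"gripper":0},{"dx":0.002,"dy":0.03,"dz":0.009,"rx":0,"ry":0,"rz":0,"gripper":0},{"dx":0.002,"dy":0.043,"dz":0.013,"rx":0,"ry":0,"rz":0,"gripper":0},{"dx":0.002,"dy":0.043,"dz":0.013,"rx":0,"ry":0,"rz":0,"gripper":0},{"dx":0.002,"dy":0.043,"dz":0.013,"rx":0,"ry":0,"rz":0,"gripper":0}]'
python3 - <<'E'
from h import *
np.set_printoptions(precision=4,suppress=True)
grab('top','top4'); s=status.observe(); print(s['qpos'].round(3),s['tool_pos'],s['tool_rot'],s['contact_force'])
c=get_calibration('top'); f=np.load('top4.npz'); P=cloud(c,f['d'])
E_=P[200:340,280:340].reshape(-1,3); E_=E_[(E_[:,2]>.2)&(E_[:,2]<.5)]; print('elbow ymax',np.percentile(E_[:,1],99.5))
L=lip(P); print('lip',np.median(L[:,2]),len(L))
p=s['tool_pos']; rel([p[0],p[1],p[2]+.1],s['tool_rot'])
E
```

```text
time: 5.05
tool_pos: [0.601, 0.0959, 0.0599]
tool_rot: [-0.298, 0.0, 0.054]
contact_force: [0.4, -0.0, -0.1]
opening: 0.0004
[-0.42   1.053  1.413  1.019  1.615 -0.979] [0.601  0.0957 0.0598] [-0.298   0.0002  0.0536] [-0.668  -0.4545  0.7594]
elbow ymax 0.09025043127179676
lip 0.09852513131335061 1271
d [-0.     -0.0294  0.0956] r [0. 0. 0.]
```

View pics/top4.png

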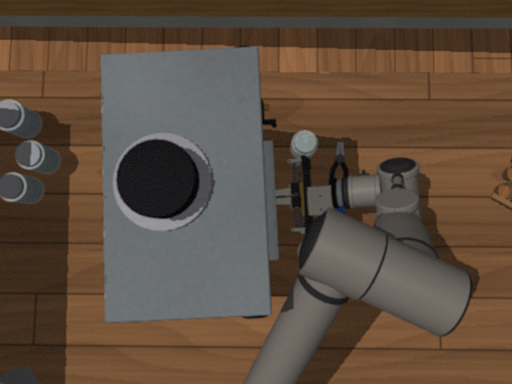

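Everything is clear, with the elbow about 20 mm from the cabinet. Now a slow rise to make contact and start pushing.

```bash
python3 -m creep '[{"dx":0,"dy":-0.0018,"dz":0.0057,"rx":0,"ry":0,"rz":0,"gripper":0},{"dx":0,"dy":-0.003,"dz":0.0096,"rx":0,"ry":0,"rz":0,"gripper":0},{"dx":0,"dy":-0.0035,"dz":0.0115,"rx":0,"ry":0,"rz":0,"gripper":0},{"dx":0,"dy":-0.0041,"dz":0.0134,"rx":0,"ry":0,"rz":0,"gripper":0},{"dx":0,"dy":-0.0047,"dz":0.0153,"rx":0,"ry":0,"rz":0,"gripper":0},{"dx":0,"dy":-0.0053,"dz":0.0172,"rx":0,"ry":0,"rz":0,"gripper":0},{"dx":0,"dy":-0.0059,"dz":0.0191,"rx":0,"ry":0,"rz":0,"gripper":0},{"dx":0,"dy":-0.0068,"dz":0.022,"rx":0,"ry":0,"rz":0,"gripper":0},{"dx":0,"dy":-0.0076,"dz":0.0249,"rx":0,"ry":0,"rz":0,"gripper":0},{"dx":0,"dy":-0.0088,"dz":0.0287,"rx":0,"ry":0,"rz":0,"gripper":0},{"dx":0,"dy":-0.01,"dz":0.0325,"rx":0,"ry":0,"rz":0,"gripper":0},{"dx":0,"dy":-0.0112,"dz":0.0363,"rx":0,"ry":0,"rz":0,"gripper":0},{"dx":0,"dy":-0.0123,"dz":0.0402,"rx":0,"ry":0,"rz":0,"gripper":0}]'
cat > chk.py <<'E'
from h import *
import sys
np.set_printoptions(precision=4,suppress=True)
t=sys.argv[1]; grab('top',t); s=status.observe(); print(s['time'],s['qpos'].round(3),s['tool_pos'],s['tool_rot'],s['contact_force'])
c=get_calibration('top'); f=np.load(t+'.npz'); P=cloud(c,f['d'])
E_=P[200:340,280:340].reshape(-1,3); E_=E_[(E_[:,2]>.2)&(E_[:,0]<.5)&(E_[:,2]<.75)]; print('elbow ymax',np.percentile(E_[:,1],99.5),'z',E_[:,2].max())
# lip rows away from gripper
for a,b in((142,165),(140,180),(205,255)):
    Q=P[a:b,255:295].reshape(-1,3); Q=Q[(Q[:,2]>.07)&(Q[:,2]<.3)&(Q[:,1]>.08+.0586*(Q[:,0]-.45))&(Q[:,1]<.125)&(Q[:,0]<.74)]
    if len(Q): print('lip',np.median(Q[:,2]),len(Q),Q[:,2].std())
E
python3 chk.py top5
```

```text
time: 6.72
tool_pos: [0.6009, 0.0959, 0.1021]
tool_rot: [-0.298, 0.0, 0.054]
contact_force: [-0.4, -0.8, -1.9]
opening: 0.0007
6.775 [-0.42   0.982  1.424  1.022  1.646 -0.93 ] [0.601  0.0959 0.1028] [-0.2978 -0.0003  0.054 ] [-0.4263 -0.1414 -1.2117]
elbow ymax 0.09070627124211414 z 0.5644715277020029
lip 0.12045040021429121 229 0.001964149154797558
lip 0.1205597580861073 398 0.0020019899333391868
lip 0.12097024002405998 503 0.0020090063263102035
```

View pics/top5.png

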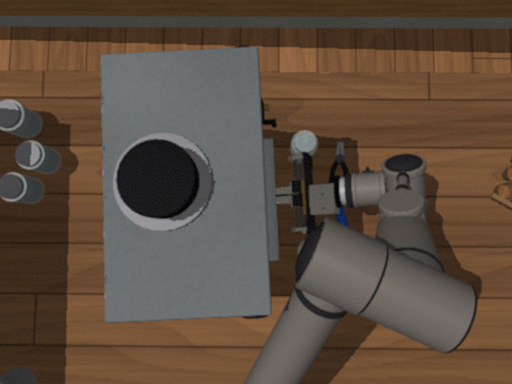

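The lip rose 22 mm with contact. The plate's top tracks TCP z + 0.018, so I need about 112 mm more. Continuing in stages.

```bash
python3 -m creep '[{"dx":0,"dy":-0.0012,"dz":0.0038,"rx":0,"ry":0,"rz":0,"gripper":0},{"dx":0,"dy":-0.0026,"dz":0.0086,"rx":0,"ry":0,"rz":0,"gripper":0},{"dx":0,"dy":-0.0041,"dz":0.0134,"rx":0,"ry":0,"rz":0,"gripper":0},{"dx":0,"dy":-0.0056,"dz":0.0182,"rx":0,"ry":0,"rz":0,"gripper":0},{"dx":0,"dy":-0.0071,"dz":0.0229,"rx":0,"ry":0,"rz":0,"gripper":0},{"dx":0,"dy":-0.0085,"dz":0.0277,"rx":0,"ry":0,"rz":0,"gripper":0},{"dx":0,"dy":-0.01,"dz":0.0325,"rx":0,"ry":0,"rz":0,"gripper":0},{"dx":0,"dy":-0.0115,"dz":0.0373,"rx":0,"ry":0,"rz":0,"gripper":0},{"dx":0,"dy":-0.0129,"dz":0.0421,"rx":0,"ry":0,"rz":0,"gripper":0},{"dx":0,"dy":-0.0144,"dz":0.0468,"rx":0,"ry":0,"rz":0,"gripper":0},{"dx":0,"dy":-0.0159,"dz":0.0516,"rx":0,"ry":0,"rz":0,"gripper":0},{"dx":0,"dy":-0.0174,"dz":0.0564,"rx":0,"ry":0,"rz":0,"gripper":0},{"dx":0,"dy":-0.0179,"dz":0.0583,"rx":0,"ry":0,"rz":0,"gripper":0}]'
python3 chk.py top6
```

```text
time: 8.4
tool_pos: [0.601, 0.0959, 0.1633]
tool_rot: [-0.298, 0.0, 0.054]
contact_force: [1.0, -0.7, -2.5]
opening: 0.0002
8.45 [-0.42   0.887  1.425  1.03   1.694 -0.849] [0.601  0.0959 0.1634] [-0.298  -0.0002  0.0539] [-0.2033  0.304  -0.2633]
elbow ymax 0.09111760128775573 z 0.6036013525325732
lip 0.18166791885986922 242 0.002009705323844984
lip 0.18174795392514187 426 0.0018668479534609938
lip 0.1820927964178457 540 0.0017871142379435542
```

View pics/top6.png

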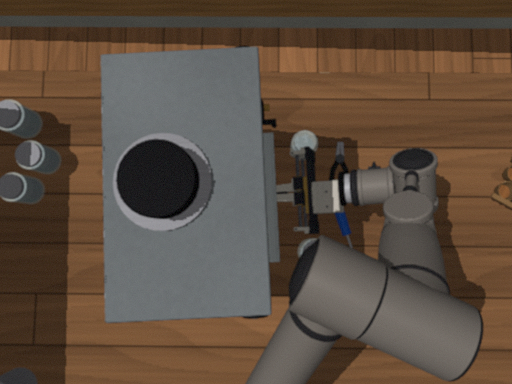

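The lip is at 0.182 and needs 51 mm more. I'll go 47 mm, slowing at the end, then measure.

```bash
python3 -m creep '[{"dx":0,"dy":-0.0012,"dz":0.0038,"rx":0,"ry":0,"rz":0,"gripper":0},{"dx":0,"dy":-0.0026,"dz":0.0086,"rx":0,"ry":0,"rz":0,"gripper":0},{"dx":0,"dy":-0.0041,"dz":0.0134,"rx":0,"ry":0,"rz":0,"gripper":0},{"dx":0,"dy":-0.0056,"dz":0.0182,"rx":0,"ry":0,"rz":0,"gripper":0},{"dx":0,"dy":-0.0071,"dz":0.0229,"rx":0,"ry":0,"rz":0,"gripper":0},{"dx":0,"dy":-0.0085,"dz":0.0277,"rx":0,"ry":0,"rz":0,"gripper":0},{"dx":0,"dy":-0.01,"dz":0.0325,"rx":0,"ry":0,"rz":0,"gripper":0},{"dx":0,"dy":-0.0115,"dz":0.0373,"rx":0,"ry":0,"rz":0,"gripper":0},{"dx":0,"dy":-0.0126,"dz":0.0411,"rx":0,"ry":0,"rz":0,"gripper":0},{"dx":0,"dy":-0.0135,"dz":0.0435,"rx":0,"ry":0,"rz":0,"gripper":0},{"dx":0,"dy":-0.0138,"dz":0.0449,"rx":0,"ry":0,"rz":0,"gripper":0},{"dx":0,"dy":-0.0138,"dz":0.0449,"rx":0,"ry":0,"rz":0,"gripper":0}]'
python3 chk.py top7
python3 - <<'E'
from h import *
c=get_calibration('top'); f=np.load('top7.npz'); P=cloud(c,f['d'])
B=P[118:128,262:279].reshape(-1,3); B=B[(B[:,2]>.222)&(B[:,2]<.242)&(B[:,1]<.112)]; print('blade',np.median(B[:,2]),B[:,2].mean(),len(B))
E
```

```text
time: 9.95
tool_pos: [0.601, 0.0959, 0.2101]
tool_rot: [-0.298, 0.0, 0.054]
contact_force: [-0.2, 0.1, 0.0]
opening: 0.0001
10.0 [-0.42   0.82   1.413  1.04   1.736 -0.779] [0.601  0.096  0.2101] [-0.2974  0.0003  0.0539] [ 0.1339 -1.2712 -0.365 ]
elbow ymax 0.09204678364853225 z 0.6293671684160532
lip 0.22863723351307652 256 0.0017849439095243597
lip 0.22869944576008583 449 0.0017935516784129135
lip 0.22876035706855413 571 0.0017174742543815292
blade 0.2325839292396078 0.23240685896036206 63
```

View pics/top7.png

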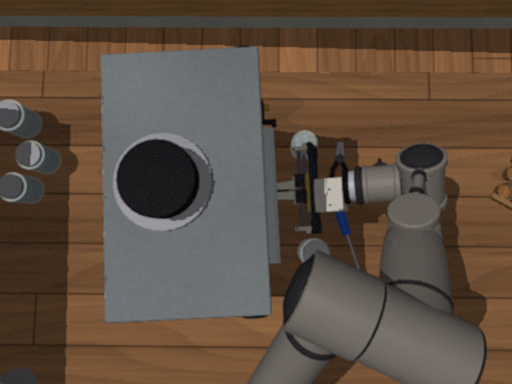

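The lip is level with the near side of the pointer and about 4 mm low. I'll push the last 4 mm, drop away and check.

```bash
python3 -m creep '[{"dx":0,"dy":-0.0006,"dz":0.0019,"rx":0,"ry":0,"rz":0,"gripper":0},{"dx":0,"dy":-0.0012,"dz":0.0038,"rx":0,"ry":0,"rz":0,"gripper":0},{"dx":0,"dy":-0.0012,"dz":0.0038,"rx":0,"ry":0,"rz":0,"gripper":0},{"dx":0,"dy":-0.0012,"dz":0.0038,"rx":0,"ry":0,"rz":0,"gripper":0},{"dx":0,"dy":0.0006,"dz":-0.002,"rx":0,"ry":0,"rz":0,"gripper":0},{"dx":0,"dy":0.003,"dz":-0.01,"rx":0,"ry":0,"rz":0,"gripper":0},{"dx":0,"dy":0.0045,"dz":-0.015,"rx":0,"ry":0,"rz":0,"gripper":0},{"dx":0,"dy":0.0045,"dz":-0.015,"rx":0,"ry":0,"rz":0,"gripper":0}]'
python3 chk.py top8
```

```text
time: 11.0
tool_pos: [0.6009, 0.0959, 0.1935]
tool_rot: [-0.297, 0.002, 0.054]
contact_force: [-0.6, -0.5, -0.3]
opening: 0.0005
11.05 [-0.42   0.843  1.418  1.036  1.721 -0.803] [0.601  0.0958 0.1939] [-0.2975  0.001   0.0538] [-0.1227  0.3622  0.1145]
elbow ymax 0.09178002442444984 z 0.6197990188684565
lip 0.2326243480358111 259 0.001601821366287304
lip 0.23267485139318478 451 0.0016400121944124956
lip 0.23291311695641326 575 0.0017437105267185578
```

The lip is at 0.2327 against a target of 0.2331. Drawing straight back.

```bash
python3 -m creep '[{"dx":0,"dy":-0.014,"dz":-0.0044,"rx":0,"ry":0,"rz":0,"gripper":0},{"dx":0,"dy":-0.04,"dz":-0.0125,"rx":0,"ry":0,"rz":0,"gripper":0},{"dx":0,"dy":-0.08,"dz":-0.025,"rx":0,"ry":0,"rz":0,"gripper":0},{"dx":0,"dy":-0.12,"dz":-0.03,"rx":0,"ry":0,"rz":0,"gripper":0},{"dx":0,"dy":-0.16,"dz":-0.03,"rx":0,"ry":0,"rz":0,"gripper":0},{"dx":0,"dy":-0.2,"dz":-0.03,"rx":0,"ry":0,"rz":0,"gripper":0},{"dx":0,"dy":-0.24,"dz":-0.03,"rx":0,"ry":0,"rz":0,"gripper":0},{"dx":0,"dy":-0.24,"dz":-0.03,"rx":0,"ry":0,"rz":0,"gripper":0},{"dx":0,"dy":-0.24,"dz":-0.03,"rx":0,"ry":0,"rz":0,"gripper":0},{"dx":0,"dy":-0.24,"dz":-0.03,"rx":0,"ry":0,"rz":0,"gripper":0}]'
python3 chk.py top9
python3 - <<'E'
from h import *
c=get_calibration('top')
for t in('top0','top9'):
    P=cloud(c,np.load(t+'.npz')['d'])
    for n,(x,y,h) in dict(low=(.738,.02,.03),tall=(.465,.0,.04)).items():
        Q=P[(np.hypot(P[...,0]-x,P[...,1]-y)<.06)&(P[...,2]>h)&(P[...,2]<.14)&(P[...,1]<.07)]; print(t,n,len(Q),Q.mean(0).round(4))
    if 1:
        B=P[118:128,262:279].reshape(-1,3); B=B[(B[:,2]>.222)&(B[:,2]<.242)&(B[:,1]<.112)]; print('blade',np.median(B[:,2]),B[:,2].mean())
E
```

```text
time: 12.3
tool_pos: [0.6136, -0.1415, 0.2357]
tool_rot: [-0.297, 0.001, 0.054]
contact_force: [0.1, 0.9, -0.1]
opening: 0.0005
12.35 [-0.698  0.981  0.959  0.94   2.099 -0.663] [ 0.6137 -0.1413  0.2358] [-0.2973  0.0011  0.0548] [-0.1724  0.7238 -0.3339]
elbow ymax 0.08509226098582211 z 0.44241212870400204
lip 0.2327726061112883 258 0.0017911612864520022
lip 0.23261554247055316 451 0.0017452515331385433
lip 0.2328541406301276 574 0.0017551347778241538
top0 low 611 [0.7337 0.0212 0.0772]
top0 tall 731 [0.4662 0.0008 0.1123]
blade 0.2322695327461149 0.23259623445028713
top9 low 612 [0.7335 0.0211 0.0772]
top9 tall 729 [0.4661 0.0009 0.1122]
blade 0.2328588611906408 0.23273825342702506
```

View pics/top9.png

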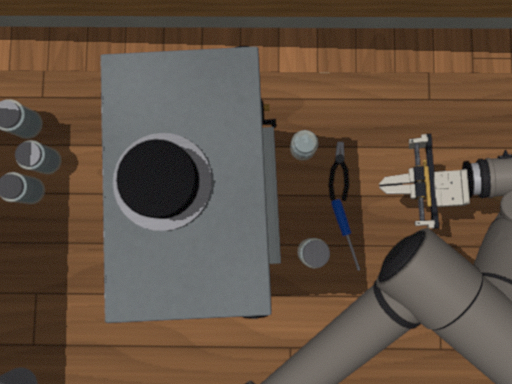

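The arm is clear: fingertips at (380,184), lip at columns 265–278. The jars at (304,145) and (314,253) and the tools have not moved. Handing in.

```bash
python3 -c "
from cell import robot
print(robot.hand_in())"
```

```text
the job is handed in; nothing more can be done
None
```

The window is open to working height and the job is handed in. I pushed the lip up about 134 mm from beneath with closed fingers tilted slightly down, lowered them off it and drew back about 0.24 m.

- **Height:** in the last picture the lip's top is at z = 0.2328 and the pointer blade's top at 0.2327. Allowing for their thicknesses, lip_edge is about 0.5 mm below the pointer, against a 10 mm tolerance. The lip height did not change between letting go and drawing back.
- **Bystanders:** both jars measure within 0.3 mm of where they started. The pliers and screwdriver look unmoved in the picture; I did not measure them numerically.
- **Contact and time:** the wrist force readings after each move stayed below about 3 N. The robot clock stood at 12.35 s at the last check.

One command was refused early on because of missing keys, and nothing moved. No check failed or disagreed. The side camera only saw the cabinet's back, so all the heights come from the top camera.

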